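Hover the brass cap over its post for brazing

TASK

Pick the brass post cap out of the parts tray and carry it over the top of the yellow spatter screen to the steel post on the other side. Finish while still holding the cap, still and upright, about one centimetre above the open top of the post and not touching it, with its rectangular foot centred on the post and squared up with it, long side along long side, so that a brazing ring can be slipped in between. Do not let the cap or the gripper touch the screen or the post at any time, and leave the other parts in the tray and the tools on the bench where they are.

Things in the scene. Friction and masses are not known exactly. Their poses are not given: they have to be found in the camera images.
- cap_center (a point): Centre, half-way up (34 mm above its underside), of the loose brass post cap, 0.15 to 0.31 kg, 68 mm tall, which stands upright in the tray, in any of its six places, its x axis within 0.35 rad of the tray's. Grip the flat-sided block here across y: its faces are 22 mm apart. Axes: x along the foot's long side, y across it, z up
- cap_foot (a point): Middle of the underside of the cap's rectangular foot, 60 (x) x 30 (y) mm and 8 mm thick; 34 mm below the cap's centre; same axes as the cap
- cap: The brass post cap; origin at the middle of its underside. Bottom up: foot 60 (x) x 30 (y) x 8 mm; block 40 (x) x 22 (y) mm from 8 to 48 mm above the underside; step 34 x 18 mm up to 54 mm; a little ball 16 mm across on top, up to 68 mm
- tray: Blue plastic parts tray, fixed, 240 x 240 mm and 35 mm high with 4 mm walls and a 4 mm floor; origin under its centre, z up. The cap and five other fittings stand in it in two rows, 75 mm apart along its x and 100 mm apart along its y. It lies to the robot's left or right, with the post on the other side of the screen
- stand: Fixed fixture: dark steel base plate 140 (x) x 110 (y) x 12 mm, in its middle an upright rectangular steel tube post, 60 (x) x 30 (y) mm outside, 3 mm wall, open top 92 mm above the bench; two red clamp blocks at its foot, up to 34 mm high and 35 mm out along y. Origin under its centre; x along the post's long side, z up
- post_top (a point): Centre of the post's open top, 92 mm above the bench; x along the post's long side (60 mm), y along its short side (30 mm), z up
- guard: Yellow steel spatter screen, fixed, standing upright between tray and post: 360 mm long (x), 4 mm thick (y), 90 mm high, with two feet 50 mm wide at the bottom; origin under its centre, x along its length, y through it, z up
- spire: Bystander in the tray: steel cone 34 mm across, 58 mm tall; origin at the centre of its underside
- ball_knob: Bystander in the tray: round brass knob with a ball on a stem, 32 mm across, 48 mm tall; origin at the centre of its underside
- collar: Bystander in the tray: aluminium tube collar 34 mm across, 36 mm tall; origin at the centre of its underside
- hex_nut: Bystander in the tray: dark steel hexagonal nut 34 mm across, 24 mm tall; origin at the centre of its underside
- stud: Bystander in the tray: steel threaded stud 18 mm thick on a round flange 34 mm across, 50 mm tall; origin at the centre of its underside
- wrench: Bystander: wrench lying near the far edge of the bench; origin at the middle of its underside, x along it
- hammer: Bystander: hammer lying near the far edge of the bench; origin at the middle of its underside, x along it
- flask: Bystander: steel bottle standing on the left of the bench, 68 mm across, 210 mm tall; origin at the centre of its underside
There are look-alikes about, which are no part of the job. What is shaped like the cap but turquoise is not meant.

How it is judged (in metres and radians):
On the way, in this order (a step that is already met when the one before it is completed fails the run):
1. the cap is lifted clear of the tray (height (world z) of cap_center above 0.08 m and contact force between cap and tray below 0.1 N), for 0.1 s.
2. the cap passes over the top of the screen (z of cap_foot in the frame of guard above 0.09 m and y of cap_foot in the frame of guard between -0.04 and 0.04 m and x of cap_foot in the frame of guard between -0.18 and 0.18 m).
At the end, for the whole second after the job is handed in: The fingers still hold the cap, at rest, upright within 0.12 rad, its underside 3 to 20 mm above the post's top, centred within 7 mm and its long side within 0.14 rad of the post's, touching neither post, screen nor tray; every other fitting and tool is within 40 mm of where it stood (horizontal distance between cap_foot and post_top below 0.007 m and z of cap_foot in the frame of post_top between 0.003 and 0.02 m and angle between the x axis of cap_foot and the x axis of post_top, either way round below 0.14 rad and angle between cap_foot's own z axis and vertical below 0.12 rad and linear speed of cap below 0.02 m/s and contact force between cap and the fingers above 1 N and contact force between cap and stand below 0.1 N and contact force between cap and guard below 0.1 N and contact force between cap and tray below 0.1 N and distance of each of spire, ball_knob, collar, hex_nut, stud, wrench, hammer, flask from where it was at the start of the episode below 0.04 m); the arm keeps its last pose, push and grip.
It fails at once if the cap or the robot touches the screen (contact force between any of cap, the arm, the fingers and guard above 1 N).
It fails at once if the cap or the robot touches the post or its fixture (contact force between any of cap, the arm, the fingers and stand above 1 N).
It fails at once if another fitting or a tool is moved by more than 40 mm (distance of any of spire, ball_knob, collar, hex_nut, stud, wrench, hammer, flask from where it was at the start of the episode above 0.04 m).
It also fails if it takes over 43 s, if anything falls off the work surface, if the arm or the gripper's body presses on something with over 40 N, if the wrist force passes 120 N, or if a joint passes its speed limit or range.

ROBOT

A 7-joint arm with a two-finger parallel gripper is mounted at the origin on the work surface. World frame = base frame: x ahead of the robot, y to its left, z up, the work surface at z = 0. Lengths are in mm, angles in rad, forces in N, time in s.
With the tool pointing down it reaches from about 425 to 875 mm from the base axis. Payload 4.7 kg.
Tool frame: the origin (TCP) lies on the centre line of the jaws, within the pads' length; the fingertips stand 22 mm ahead of it and the grasp point (between the pads) lies 3 mm ahead of it; z points along the fingers, y is the line along which they close (so a half turn about z gives the same grasp; the last joint's range is limited). The gripper opens to 87 mm and grips with 3 to 60 N. Pads are 19 mm wide; open, the fingers measure 117 mm over their backs; the gripper's body (75 mm by 190 mm) begins 51 mm behind the grasp point.
Start: joints at [-1.287, 0.321, -0.07, 1.45, 0.023, 1.371, -0.057], TCP at [173.276, 626.497, 244.587] pointing down, gripper open.
Joint ranges: [-2.86, 2.86], [-0.3, 2.09], [-1.38, 1.24], [0.06, 2.45], [-1.56, 4.7], [0.09, 2.05], [-2.69, 2.69]. Speed limits (rad/s): [2.57, 2.57, 3.14, 3.14, 3.14, 3.14, 3.14].

INTERFACE

Orientations are given as a rotation vector (axis times angle).
In Python, from workcell import env, vision, order gives the robot as it stands.
- The arm moves only by the shell command python3 -m creep 'ROWS' [OPENING] [FORCE]. ROWS is JSON, a list of rows, each an object of numbers: "dx", "dy", "dz": the shift along the tool's x, y, z in m; "rx", "ry", "rz": the turn, a rotation vector about the tool's x, y, z in rad. A call has 1 to 8 rows; each row shifts and turns the commanded pose from where the row before left it, along the tool's axes as they then stand; what a row does not reach is not made up. A row lasts 1/12 s, in which the tool goes at most 41.7 mm and 7.16 degrees, less where a joint would pass 70% of its speed; a pose out of reach is approached as far as the arm can. A call is refused whole if a number of a shift passes 0.0417 or a number of a turn 0.125, either way. A call with a gripper value outside its range is refused whole. OPENING is the finger opening in m, from 0 to 0.087, set as the call begins (- or left out, the last holds). The fingers move at their own pace and stop on an object; FORCE is the grip in N (left out, the last holds). Time passes only in rows, so rows that do not move let the fingers close. It gives the time, the measured TCP pose, the force, the opening and the grip force at its end, in the units of the state.
- env.get_state(): the state, without advancing time (a new reading comes with each control period).
- vision.capture(name): name is "scene" or "top"; returns the picture (384x512x3 uint8, red, green, blue); there is no depth.
- vision.camera_info(name): a dict with "fx", "fy", "cx", "cy" (pixels), "R" (3x3) and "t" (3): a world point X has camera coordinates R X + t. Camera axes: x right, y down, z forward; pixel columns grow to the right and rows downward; lengths in mm; the calibration is good to about 2 mm. A picture is of the moment at which its call begins. camera_info takes no time and is no camera call.
- order.job_done(): hands the job in; it is judged then, once.
The state is a dict: "clock": time; "joint_positions": joint angles; "qd": joint speeds; "effort": joint torques, N m; "position": TCP position; "ee_rot": TCP orientation; "wrist_force": force on the tool from outside, world axes, zero at the start; "ft_torque": the same for the moment, N m; "finger_gap": finger opening in mm; "finger_force": force on a finger pad.
Only numpy, scipy, OpenCV 4.12 (cv2) and the standard library are available. Lean on these libraries where they do the work, as an engineer would, in place of code of your own. Each camera call takes 0.05 s, during which the arm holds its last target. There are 200 camera calls.

## Working session

There is one attempt and no reset: what is moved stays moved. The work goes in short steps, Python scripts to look and compute and a shell command to move; the robot and the scene stay as the last step left them, time stands still between calls to the robot, and variables do not carry over. Pictures are saved under pics/ and viewed, at most 10 in all, crops included, and the job is handed in when it is done.

```bash
ls; mkdir -p pics
python3 - <<'E'
from workcell import env, vision
import cv2
s=env.get_state(); print({k:s[k] for k in("clock","position","ee_rot","finger_gap")})
for n in("scene","top"):
    im=vision.capture(n); cv2.imwrite(f"pics/{n}0.png",im[:,:,::-1])
    print(n,vision.camera_info(n))
E
```

```text
pics
{'clock': 0.0, 'position': array([173.16899133, 625.98541721, 243.46419492]), 'ee_rot': array([-4.22407994e-01, -3.11292972e+00,  2.99920616e-03]), 'finger_gap': 87.1348484455341}
scene {'fx': 366.66202721185164, 'fy': 366.66202721185164, 'cx': 260.2739807267854, 'cy': 192.98241009915824, 'R': array([[-0.77581539,  0.63092324,  0.00680728],
       [ 0.49052196,  0.60988653, -0.62243605],
       [-0.39686104, -0.47955635, -0.78264106]]), 't': array([ 406.14361829, -303.64564975, 1292.39556032])}
top {'fx': 419.6924181713274, 'fy': 419.6924181713274, 'cx': 251.30489116878218, 'cy': 189.27111637269257, 'R': array([[-0.02239799, -0.99947095,  0.02358292],
       [-0.98741899,  0.01842228, -0.15704891],
       [ 0.15653137, -0.0268038 , -0.98730922]]), 't': array([  83.30324965,  614.66841213, 1094.54590134])}
```

View pics/scene0.png

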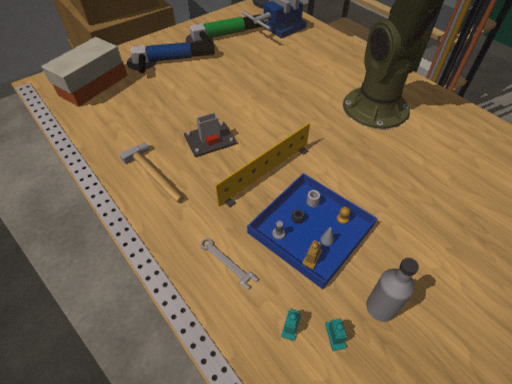

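View pics/top0.png

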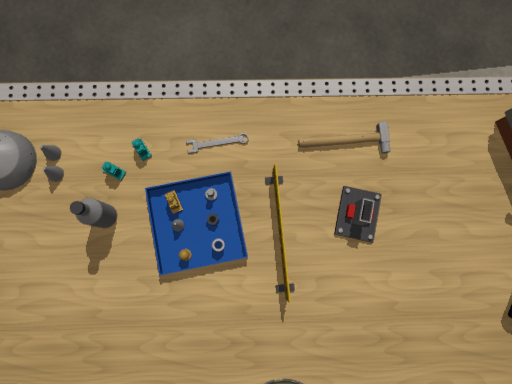

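The scene view shows the brass cap in the tray at about (313,254) and the post at (208,130), with the yellow screen between them. In the top view the cap is at (174,202) and the post top at (366,211). The turquoise look-alikes lie outside the tray.

```bash
cat > h.py <<'E'
import numpy as np, cv2
from workcell import vision
def ray(n,u,v):
    c=vision.camera_info(n); R=c["R"]; o=-R.T@c["t"]
    return o, R.T@np.array([(u-c["cx"])/c["fx"],(v-c["cy"])/c["fy"],1])
def onz(n,u,v,z):
    o,d=ray(n,u,v); return (o+d*(z-o[2])/d[2])
def proj(n,X):
    c=vision.camera_info(n); p=c["R"]@np.array(X)+c["t"]
    return np.array([c["fx"]*p[0]/p[2]+c["cx"],c["fy"]*p[1]/p[2]+c["cy"]])
def crop(n,im,u,v,r=20,s=14):
    c=cv2.resize(im[v-r:v+r,u-r:u+r],None,fx=s,fy=s,interpolation=cv2.INTER_NEAREST)
    for k in range(0,2*r,10):
        cv2.putText(c,str(u-r+k),(k*s,10),0,.4,(255,255,255),1); cv2.putText(c,str(v-r+k),(0,k*s+10),0,.4,(255,255,255),1)
        c[:,k*s]=c[:,k*s]//2+90; c[k*s]=c[k*s]//2+90
    return c
E
python3 - <<'E'
from h import *
t=cv2.imread("pics/top0.png"); s=cv2.imread("pics/scene0.png")
cv2.imwrite("pics/crops.png",np.vstack([np.hstack([crop("top",t,174,202,20,7),crop("top",t,360,212,20,7)]),np.hstack([crop("scene",s,313,254,20,7),crop("scene",s,210,130,20,7)])]))
for n,im in(("top",t),("scene",s)):
    h=cv2.cvtColor(im,cv2.COLOR_BGR2HSV)
    # tray blue
    m=cv2.inRange(h,(108,150,40),(125,255,255)); m=cv2.morphologyEx(m,cv2.MORPH_CLOSE,np.ones((9,9)))
    c=[c for c in cv2.findContours(m,0,2)[0] if cv2.contourArea(c)>3000]
    for k in c:
        b=cv2.boxPoints(cv2.minAreaRect(k)) if n=="top" else cv2.approxPolyDP(cv2.convexHull(k),6,True)[:,0]
        print(n,"tray",np.round([onz(n,*p,35)[:2] for p in b]).tolist())
    m=cv2.inRange(h,(23,150,60),(32,255,255)); 
    if n=="top":
      for k in cv2.findContours(m,0,2)[0]:
        if cv2.contourArea(k)>150: print("yellow",[ (p.round().tolist(),onz(n,*p,90)[:2].round()) for p in cv2.boxPoints(cv2.minAreaRect(k))])
E
```

```text
top tray [[626.0, 367.0], [670.0, 128.0], [433.0, 86.0], [394.0, 319.0]]
yellow [([272.0, 164.0], array([676.,  14.])), ([276.0, 164.0], array([676.,   5.])), ([290.0, 301.0], array([323., -20.])), ([287.0, 301.0], array([322., -11.]))]
scene tray [[443.0, 89.0], [399.0, 319.0], [642.0, 368.0], [682.0, 146.0]]
```

View pics/crops.png

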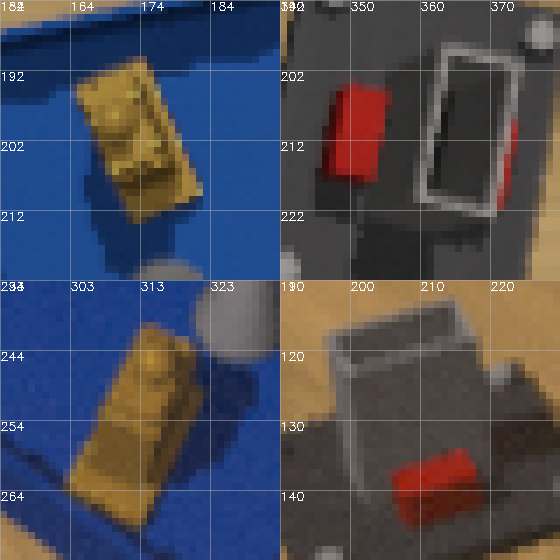

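The crops give the post rim corners in the top view at about (363.6,198.4), (374.7,201.3), (371,222.7) and (359.5,220.6). The cap's foot corners are at about (164.7,194.9), (174.7,190.1), (183,209.1) and (173.3,213.7). Its ball is at scene (313,245).

Run:
```python
from h import *
def rect(pts,z):
    P=np.array([onz("top",u-.5,v-.5,z)[:2] for u,v in pts]); 
    L=(P[0]+P[1]-P[2]-P[3])/2; W=(P[0]-P[1]+P[3]-P[2])/2
    print("ctr",P.mean(0).round(1),"len",np.linalg.norm(L).round(1),np.linalg.norm(W).round(1),"ang",np.arctan2(L[1],L[0]).round(3),np.arctan2(-W[0],W[1]).round(3)); return P.mean(0)
c=rect([(164.7,194.9),(174.7,190.1),(183,209.1),(173.3,213.7)],10)
p=rect([(363.6,198.4),(374.7,201.3),(371,222.7),(359.5,220.6)],92)
print("ball in scene",proj("scene",[*c,66])," post",[proj("scene",[*p,92])], "trayang",np.arctan2(-44,239))
for u,v in((302.1,264),(313,269.4)): print("foot corner from scene",onz("scene",u-.5,v-.5,8))
```

```text
ctr [592.  287.5] len 58.6 30.1 ang 0.418 0.436
ctr [ 548.3 -228.2] len 58.6 30.1 ang -0.241 -0.24
ball in scene [314.64474259 244.09992344]  post [array([206.68437027, 116.78209251])] trayang -0.1820618142005356
foot corner from scene [625.84501995 286.5904761    8.        ]
foot corner from scene [615.18174523 313.89849098   8.        ]
```

```bash
cat >> h.py <<'E'
from workcell import env
from scipy.spatial.transform import Rotation as Ro
def go(*wps):
    """wps (x,y,z,yaw of tool y): successive shifts in tool axes (m), then turn, printed"""
    s=env.get_state(); R=Ro.from_rotvec(s["ee_rot"]); p=s["position"]
    for x,y,z,yaw in wps:
        d=R.inv().apply(np.array([x,y,z])-p)/1e3
        Y=np.array([np.cos(yaw),np.sin(yaw),0]); Z=np.array([0,0,-1.]); T=Ro.from_matrix(np.c_[np.cross(Y,Z),Y,Z])
        t=(R.inv()*T).as_rotvec(); n=max(1,int(np.ceil(np.linalg.norm(d)/.040)))
        print("shift",d.round(4),"n",n,"each",(d/n).round(4),"then turn",t.round(4)); p=np.array([x,y,z]); R=T
E
python3 - <<'E'
from h import *
print("flask",onz("top",95,215,100))
go((450,400,250,1.301),(592,287.5,230,1.301),(592,287.5,150,1.991))
E
```

```text
flask [549.0212312  471.77931392 100.        ]
shift [-0.327  -0.1441 -0.0061] n 9 each [-0.0363 -0.016  -0.0007] then turn [-0.0017  0.0001  0.0001]
shift [-0.1668 -0.0706  0.02  ] n 5 each [-0.0334 -0.0141  0.004 ] then turn [0. 0. 0.]
shift [0.   0.   0.08] n 2 each [0.   0.   0.04] then turn [ 0.    0.   -0.69]
```

```bash
python3 -m creep '[{"dx":-0.036,"dy":-0.016},{"dx":-0.036,"dy":-0.016},{"dx":-0.036,"dy":-0.016},{"dx":-0.036,"dy":-0.016},{"dx":-0.036,"dy":-0.016},{"dx":-0.036,"dy":-0.016},{"dx":-0.036,"dy":-0.016},{"dx":-0.036,"dy":-0.016}]' && python3 -m creep '[{"dx":-0.036,"dy":-0.016},{"dx":-0.033,"dy":-0.014,"dz":0.004},{"dx":-0.033,"dy":-0.014,"dz":0.004},{"dx":-0.033,"dy":-0.014,"dz":0.004},{"dx":-0.033,"dy":-0.014,"dz":0.004},{"dx":-0.033,"dy":-0.014,"dz":0.004}]' && python3 -m creep '[{"rz":-0.115},{"rz":-0.115},{"rz":-0.115},{"rz":-0.115},{"rz":-0.115},{"rz":-0.115},{},{}]' 0.06
python3 - <<'E'
from h import *
print(env.get_state()["joint_positions"].round(2)); go((592,287.5,150,1.991),(592,287.5,43,1.991))
E
```

```text
[-1.29  0.32 -0.07  1.45  0.02  1.37 -0.06]
shift [-0.4939 -0.2145  0.094 ] n 14 each [-0.0353 -0.0153  0.0067] then turn [-1.700e-03 -5.000e-04 -6.899e-01]
shift [0.    0.    0.107] n 3 each [0.     0.     0.0357] then turn [0. 0. 0.]$[0]: bad value
```

```bash
python3 -m creep '[{"dx":-0.036,"dy":-0.016,"dz":0,"rx":0,"ry":0,"rz":0},{"dx":-0.036,"dy":-0.016,"dz":0,"rx":0,"ry":0,"rz":0},{"dx":-0.036,"dy":-0.016,"dz":0,"rx":0,"ry":0,"rz":0},{"dx":-0.036,"dy":-0.016,"dz":0,"rx":0,"ry":0,"rz":0},{"dx":-0.036,"dy":-0.016,"dz":0,"rx":0,"ry":0,"rz":0},{"dx":-0.036,"dy":-0.016,"dz":0,"rx":0,"ry":0,"rz":0},{"dx":-0.036,"dy":-0.016,"dz":0,"rx":0,"ry":0,"rz":0},{"dx":-0.036,"dy":-0.016,"dz":0,"rx":0,"ry":0,"rz":0}]'
```

```text
clock: 0.77
position: [417.8, 424.7, 244.3]
ee_rot: [-0.422, -3.113, 0.0]
wrist_force: [0.8, -0.5, -0.9]
finger_gap: 86.9
finger_force: 0.0
```

All six keys are required in each row.

```bash
python3 -m creep '[{"dx":-0.036,"dy":-0.016,"dz":0,"rx":0,"ry":0,"rz":0},{"dx":-0.033,"dy":-0.014,"dz":0.004,"rx":0,"ry":0,"rz":0},{"dx":-0.033,"dy":-0.014,"dz":0.004,"rx":0,"ry":0,"rz":0},{"dx":-0.033,"dy":-0.014,"dz":0.004,"rx":0,"ry":0,"rz":0},{"dx":-0.033,"dy":-0.014,"dz":0.004,"rx":0,"ry":0,"rz":0},{"dx":-0.033,"dy":-0.014,"dz":0.004,"rx":0,"ry":0,"rz":0}]' && python3 -m creep '[{"dx":0,"dy":0,"dz":0,"rx":0,"ry":0,"rz":-0.115},{"dx":0,"dy":0,"dz":0,"rx":0,"ry":0,"rz":-0.115},{"dx":0,"dy":0,"dz":0,"rx":0,"ry":0,"rz":-0.115},{"dx":0,"dy":0,"dz":0,"rx":0,"ry":0,"rz":-0.115},{"dx":0,"dy":0,"dz":0,"rx":0,"ry":0,"rz":-0.115},{"dx":0,"dy":0,"dz":0,"rx":0,"ry":0,"rz":-0.115},{"dx":0,"dy":0,"dz":0,"rx":0,"ry":0,"rz":0},{"dx":0,"dy":0,"dz":0,"rx":0,"ry":0,"rz":0}]' 0.06
python3 - <<'E'
from h import *
print(env.get_state()["joint_positions"].round(2)); go((592,287.5,110,1.991),(592,287.5,43,1.991))
E
```

```text
clock: 1.27
position: [588.4, 288.6, 224.0]
ee_rot: [-0.422, -3.112, 0.001]
wrist_force: [0.0, 0.1, -0.3]
finger_gap: 86.7
finger_force: 0.0
clock: 1.93
position: [587.4, 289.8, 224.1]
ee_rot: [0.65, -3.073, 0.0]
wrist_force: [0.4, 0.1, 0.1]
finger_gap: 60.4
finger_force: 0.0
[-0.6   0.34  0.14  1.47 -0.05  1.33  1.52]
shift [-0.0034 -0.004   0.1141] n 3 each [-0.0011 -0.0013  0.038 ] then turn [ 0.0001 -0.0007 -0.0033]
shift [0.    0.    0.067] n 2 each [0.     0.     0.0335] then turn [0. 0. 0.]
```

```bash
python3 -m creep '[{"dx":-0.0017,"dy":-0.002,"dz":0.038,"rx":0,"ry":0,"rz":0},{"dx":-0.0017,"dy":-0.002,"dz":0.038,"rx":0,"ry":0,"rz":0},{"dx":0,"dy":0,"dz":0.038,"rx":0,"ry":0,"rz":0},{"dx":0,"dy":0,"dz":0,"rx":0,"ry":0,"rz":0}]'
python3 - <<'E'
from h import *
cv2.imwrite("pics/pre.png",np.hstack([crop("top",vision.capture("top")[:,:,::-1],174,202,40,5),crop("scene",vision.capture("scene")[:,:,::-1],313,254,40,5)]))
go((592,287.5,43,1.991))
E
```

```text
clock: 2.27
position: [587.1, 284.9, 101.8]
ee_rot: [0.648, -3.06, 0.007]
wrist_force: [-1.6, -0.4, -1.3]
finger_gap: 60.3
finger_force: 0.0
shift [-0.0009 -0.0001  0.0666] n 2 each [-0.0004 -0.      0.0333] then turn [-0.0003 -0.0033 -0.0016]
```

View pics/pre.png

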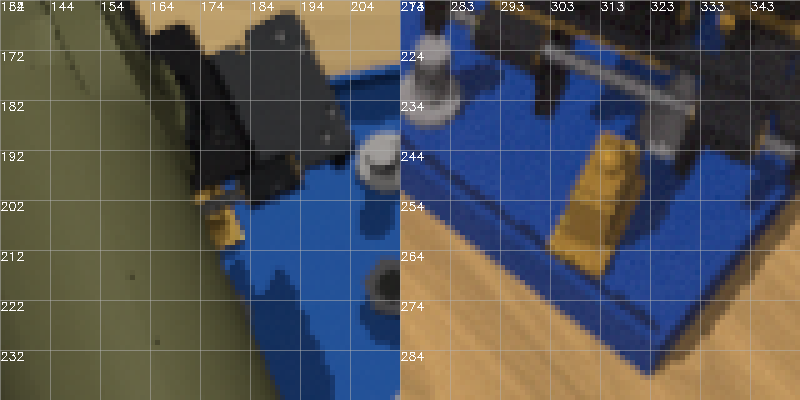

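The fingers straddle the cap: in the scene crop they are at about (303,232) and (326,238), and the cap's ball at (314,245) lies between them. Now down and grip.

```bash
python3 -m creep '[{"dx":-0.001,"dy":0,"dz":0.022,"rx":0,"ry":0,"rz":0},{"dx":0,"dy":0,"dz":0.022,"rx":0,"ry":0,"rz":0},{"dx":0,"dy":0,"dz":0.022,"rx":0,"ry":0,"rz":0},{"dx":0,"dy":0,"dz":0,"rx":0,"ry":0,"rz":0},{"dx":0,"dy":0,"dz":0,"rx":0,"ry":0,"rz":0}]' && python3 -m creep '[{"dx":0,"dy":0,"dz":0,"rx":0,"ry":0,"rz":0},{"dx":0,"dy":0,"dz":0,"rx":0,"ry":0,"rz":0},{"dx":0,"dy":0,"dz":0,"rx":0,"ry":0,"rz":0},{"dx":0,"dy":0,"dz":0,"rx":0,"ry":0,"rz":0},{"dx":0,"dy":0,"dz":0,"rx":0,"ry":0,"rz":0},{"dx":0,"dy":0,"dz":0,"rx":0,"ry":0,"rz":0},{"dx":0,"dy":0,"dz":0,"rx":0,"ry":0,"rz":0},{"dx":0,"dy":0,"dz":0,"rx":0,"ry":0,"rz":0}]' 0.015 40
```

```text
clock: 2.78
position: [594.1, 288.7, 46.6]
ee_rot: [-0.654, 3.071, 0.001]
wrist_force: [0.7, -0.3, -0.1]
finger_gap: 60.0
finger_force: 0.0
clock: 3.45
position: [593.2, 288.2, 44.7]
ee_rot: [-0.655, 3.072, 0.0]
wrist_force: [-0.9, -0.2, 1.5]
finger_gap: 21.3
finger_force: 39.9
```

```bash
python3 -m creep '[{"dx":0,"dy":0,"dz":-0.012,"rx":0,"ry":0,"rz":0},{"dx":0,"dy":0,"dz":-0.025,"rx":0,"ry":0,"rz":0},{"dx":0,"dy":0,"dz":-0.027,"rx":0,"ry":0,"rz":0},{"dx":0,"dy":0,"dz":-0.027,"rx":0,"ry":0,"rz":0},{"dx":0,"dy":0,"dz":-0.027,"rx":0,"ry":0,"rz":0},{"dx":0,"dy":0,"dz":-0.027,"rx":0,"ry":0,"rz":0},{"dx":0,"dy":0,"dz":-0.015,"rx":0,"ry":0,"rz":0},{"dx":0,"dy":0,"dz":0,"rx":0,"ry":0,"rz":0}]'
python3 - <<'E'
from h import *
cv2.imwrite("pics/lift.png",cv2.resize(vision.capture("scene")[120:320,220:460,::-1],None,fx=2.5,fy=2.5))
go((560,60,205,1.991),(548,-228,205,1.33))
E
```

```text
clock: 4.12
position: [595.1, 288.8, 209.7]
ee_rot: [-0.653, 3.065, 0.003]
wrist_force: [0.5, 0.7, -1.3]
finger_gap: 21.6
finger_force: 39.9
shift [ 0.1243 -0.1946  0.0013] n 6 each [ 0.0207 -0.0324  0.0002] then turn [ 0.0004  0.004  -0.0001]
shift [ 0.1284 -0.2581  0.    ] n 8 each [ 0.0161 -0.0323  0.    ] then turn [0.    0.    0.661]
```

View pics/lift.png

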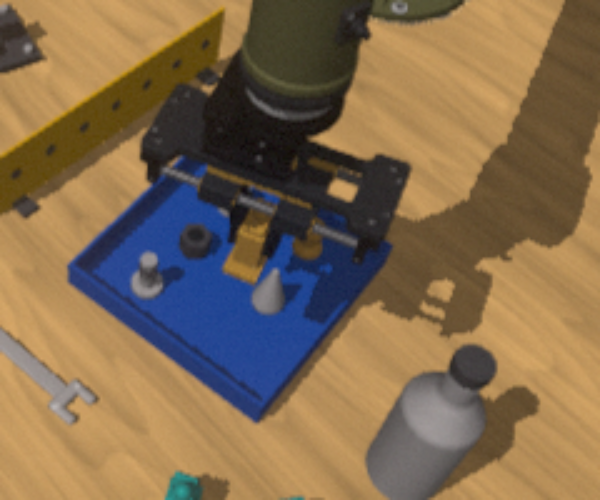

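The cap is held upright between the fingers at crop (247,250), and the other parts have not moved. Now the carry over the screen.

```bash
python3 -m creep '[{"dx":0.010,"dy":-0.016,"dz":0,"rx":0,"ry":0,"rz":0},{"dx":0.018,"dy":-0.028,"dz":0,"rx":0,"ry":0,"rz":0},{"dx":0.019,"dy":-0.030,"dz":0,"rx":0,"ry":0,"rz":0},{"dx":0.019,"dy":-0.030,"dz":0,"rx":0,"ry":0,"rz":0},{"dx":0.019,"dy":-0.030,"dz":0,"rx":0,"ry":0,"rz":0},{"dx":0.019,"dy":-0.030,"dz":0,"rx":0,"ry":0,"rz":0},{"dx":0.019,"dy":-0.030,"dz":0,"rx":0,"ry":0,"rz":0},{"dx":0.016,"dy":-0.032,"dz":0,"rx":0,"ry":0,"rz":0}]' && python3 -m creep '[{"dx":0.016,"dy":-0.032,"dz":0,"rx":0,"ry":0,"rz":0},{"dx":0.016,"dy":-0.032,"dz":0,"rx":0,"ry":0,"rz":0},{"dx":0.016,"dy":-0.032,"dz":0,"rx":0,"ry":0,"rz":0},{"dx":0.016,"dy":-0.032,"dz":0,"rx":0,"ry":0,"rz":0},{"dx":0.016,"dy":-0.032,"dz":0,"rx":0,"ry":0,"rz":0},{"dx":0.016,"dy":-0.032,"dz":0,"rx":0,"ry":0,"rz":0},{"dx":0.010,"dy":-0.020,"dz":0,"rx":0,"ry":0,"rz":0},{"dx":0,"dy":0,"dz":0,"rx":0,"ry":0,"rz":0}]' && python3 -m creep '[{"dx":0,"dy":0,"dz":0,"rx":0,"ry":0,"rz":0.08},{"dx":0,"dy":0,"dz":0,"rx":0,"ry":0,"rz":0.11},{"dx":0,"dy":0,"dz":0,"rx":0,"ry":0,"rz":0.11},{"dx":0,"dy":0,"dz":0,"rx":0,"ry":0,"rz":0.11},{"dx":0,"dy":0,"dz":0,"rx":0,"ry":0,"rz":0.11},{"dx":0,"dy":0,"dz":0,"rx":0,"ry":0,"rz":0.11},{"dx":0,"dy":0,"dz":0,"rx":0,"ry":0,"rz":0.03},{"dx":0,"dy":0,"dz":0,"rx":0,"ry":0,"rz":0}]'
python3 - <<'E'
from h import *
t=vision.capture("top")[:,:,::-1]; s=vision.capture("scene")[:,:,::-1]
cv2.imwrite("pics/over.png",np.hstack([crop("top",t,360,212,40,5),crop("scene",s,210,120,40,5)]))
go((548,-228,165,1.33))
E
```

```text
clock: 4.83
position: [556.1, 23.5, 202.4]
ee_rot: [0.655, -3.068, -0.001]
wrist_force: [0.6, -0.6, -2.5]
finger_gap: 22.0
finger_force: 39.9
clock: 5.5
position: [544.9, -219.2, 202.7]
ee_rot: [0.639, -3.071, 0.005]
wrist_force: [-1.0, -1.1, -3.3]
finger_gap: 21.9
finger_force: 39.9
clock: 6.17
position: [547.2, -210.7, 202.5]
ee_rot: [-0.375, -3.116, -0.001]
wrist_force: [-0.2, 0.6, -3.0]
finger_gap: 21.7
finger_force: 39.9
shift [-0.0046 -0.0164  0.0381] n 2 each [-0.0023 -0.0082  0.019 ] then turn [ 0.0002 -0.0025  0.0028]
```

View pics/over.png

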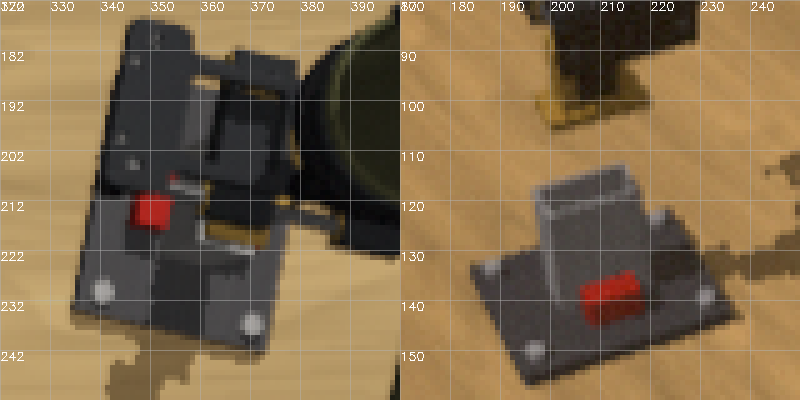

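The top crop shows the gripper about 15 mm short of the post. The scene crop shows the cap's foot at about (197–217, 98–105), above the post rim at (197–216, 113–124). Now moving in above the post.

```bash
python3 -m creep '[{"dx":-0.0015,"dy":-0.0055,"dz":0,"rx":0,"ry":0,"rz":0},{"dx":-0.0015,"dy":-0.0055,"dz":0,"rx":0,"ry":0,"rz":0},{"dx":-0.0015,"dy":-0.0055,"dz":0,"rx":0,"ry":0,"rz":0},{"dx":0,"dy":0,"dz":0.016,"rx":0,"ry":0,"rz":0},{"dx":0,"dy":0,"dz":0.016,"rx":0,"ry":0,"rz":0},{"dx":0,"dy":0,"dz":0.014,"rx":0,"ry":0,"rz":0},{"dx":0,"dy":0,"dz":0,"rx":0,"ry":0,"rz":0},{"dx":0,"dy":0,"dz":0,"rx":0,"ry":0,"rz":0}]'
python3 - <<'E'
from h import *
t=vision.capture("top")[:,:,::-1]; s=vision.capture("scene")[:,:,::-1]
cv2.imwrite("pics/near.png",np.hstack([crop("top",t,366,212,20,10),crop("scene",s,208,116,20,10)]))
st=env.get_state(); print(st["position"],st["ee_rot"])
go((548,-228,150,1.33))
E
```

```text
clock: 6.93
position: [548.1, -229.4, 158.0]
ee_rot: [-0.377, -3.117, 0.0]
wrist_force: [0.4, -0.6, -2.0]
finger_gap: 22.1
finger_force: 39.9
[ 549.18843869 -229.62637297  159.59349126] [ 3.76258308e-01  3.11741570e+00 -6.73841343e-04]
shift [0.0016 0.0013 0.0096] n 1 each [0.0016 0.0013 0.0096] then turn [-0.0002  0.0016  0.0006]
```

View pics/near.png

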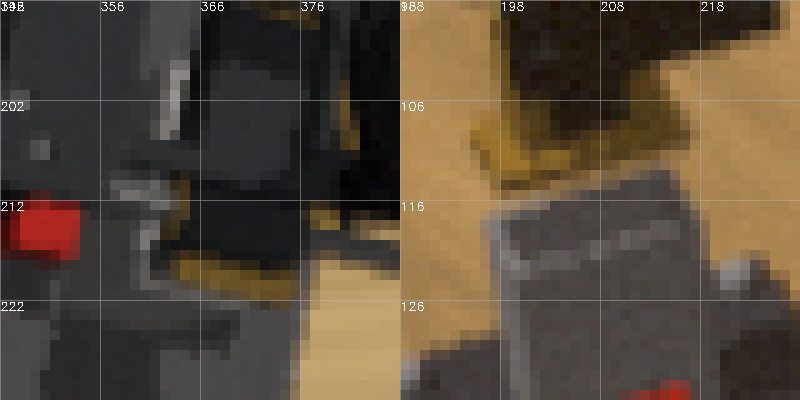

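The top crop shows the foot's near edge from about (363,219.8) to (375.2,222.8). The scene crop shows the foot's bottom corners at about (198.5,115.8), (217,111) and (195.3,110.5). The post rim corners are at (196.4,118.2), (215.2,112.5) and (199.2,123).

Run:
```python
from h import *
s=env.get_state(); print(s["position"].round(1)); zf=s["position"][2]-40.7
def P(n,u,v,z): return onz(n,u-.5,v-.5,z)[:2]
p=np.array([548.3,-228.2]); a=-.24; e=np.array([np.cos(a),np.sin(a)]); f=np.array([-e[1],e[0]])
for i in(1,-1):
  for j in(1,-1):
    c=p+30*i*e+15*j*f; print(i,j,"world",c.round(1),"scene rim",(proj("scene",[*c,92])+.5).round(1),"foot",(proj("scene",[*c,zf])+.5).round(1),"top foot",(proj("top",[*c,zf])+.5).round(1))
loc=lambda w:np.round([(w-p)@e,(w-p)@f],1)
print("rim scene",[loc(P("scene",*q,92)) for q in((196.4,118.2),(215.2,112.5),(199.2,123))])
print("foot scene",[loc(P("scene",*q,zf)) for q in((198.5,115.8),(217,111),(195.3,110.5))])
print("foot top",[loc(P("top",*q,zf)) for q in((363,219.8),(375.2,222.8))])
```

```text
[ 549.2 -229.6  159.6]
1 1 world [ 581.  -220.8] scene rim [199.4 123. ] foot [198.3 115.9] top foot [366.6 196.9]
1 -1 world [ 573.9 -249.9] scene rim [196.1 117.1] foot [195. 110.] top foot [378.1 199.4]
-1 1 world [ 522.7 -206.5] scene rim [218.2 117.5] foot [217.5 110.4] top foot [362.5 219.8]
-1 -1 world [ 515.6 -235.6] scene rim [214.7 111.7] foot [213.9 104.6] top foot [374.1 222.3]
rim scene [array([31. , -9.7]), array([-30.1, -10.8]), array([30.6, 14.6])]
foot scene [array([29.3, 14.7]), array([-27.8,  17. ]), array([ 29.8, -12.3])]
foot top [array([-29.8,  13.8]), array([-30.6, -18. ])]
```

The foot lies within about 2 mm of the post in both views. Lowering it to about 11 mm above.

```bash
python3 -m creep '[{"dx":0.001,"dy":0.001,"dz":0.005,"rx":0,"ry":0,"rz":0},{"dx":0,"dy":0,"dz":0.005,"rx":0,"ry":0,"rz":0},{"dx":0,"dy":0,"dz":0.004,"rx":0,"ry":0,"rz":0},{"dx":0,"dy":0,"dz":0,"rx":0,"ry":0,"rz":0},{"dx":0,"dy":0,"dz":0,"rx":0,"ry":0,"rz":0},{"dx":0,"dy":0,"dz":0,"rx":0,"ry":0,"rz":0},{"dx":0,"dy":0,"dz":0,"rx":0,"ry":0,"rz":0}]'
python3 - <<'E'
from h import *
t=vision.capture("top")[:,:,::-1]; s=vision.capture("scene")[:,:,::-1]
cv2.imwrite("pics/fin.png",np.hstack([crop("top",t,366,212,20,10),crop("scene",s,208,116,20,10)]))
go((548.3,-228.2,144,1.33))
E
```

```text
clock: 7.62
position: [548.1, -227.8, 144.8]
ee_rot: [0.376, 3.119, -0.0]
wrist_force: [0.7, -0.5, -2.6]
finger_gap: 21.5
finger_force: 39.9
shift [-0.0003 -0.0004  0.0008] n 1 each [-0.0003 -0.0004  0.0008] then turn [0.0001 0.0005 0.001 ]
```

View pics/fin.png

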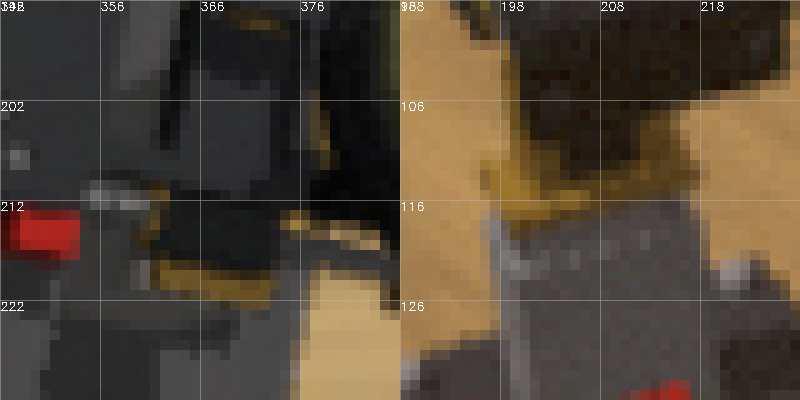

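The foot's corners in the scene crop, (199,119.3) and (218,114.5), match those expected for a centred foot about 11 mm up, (198.9,119.9) and (218,114.6). The top view agrees within 1 px. Handing in.

```bash
python3 -c "
from workcell import order
print(order.job_done())"
```

```text
the job is handed in; nothing more can be done
None
```

I handed the job in with the brass cap held still about 11 mm above the post, centred and squared to within about 2 mm by both camera views; the verdict was not shown to me.

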